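# Close the instrument case evenly, crisscross in two passes

### The job

Tighten the lid of the steel instrument case by pressing down its four corner fasteners evenly and crisscross. First press each about half way in, one diagonal pair before the other pair; then go round again in the same crisscross way, one diagonal pair before the other, pressing each fully home. No fastener may go near home before all four are half in.

Things in the scene. Friction and masses are not known exactly. Their poses are not given: they have to be found in the camera images.
- head_1 (a point): Centre of the top of the near left corner fastener's head, seen from the robot; head_3 is diagonally opposite. All four are alike: flat round grey head 28 mm across, 10 mm thick, on a 16 mm stem that slides straight down into a fixed sleeve 25 mm across, its top 70 mm above the worktop. Site z points up, x and y along the case.
- head_2 (a point): Centre of the top of the far left corner fastener's head, seen from the robot; head_4 is diagonally opposite. Height of any head's top above the worktop: 101 to 104 mm at the start (up), 92 mm half way (a dark ring on the stem then meets the sleeve), 80 mm fully home (head on its sleeve, at a stop).
- head_3 (a point): Centre of the top of the far right corner fastener's head, seen from the robot; head_1 is diagonally opposite. Any fastener takes about 6 N to push, a little more when fast; there is no spring, it stays where it is left.
- head_4 (a point): Centre of the top of the near right corner fastener's head, seen from the robot; head_2 is diagonally opposite. The four stand 100 mm (case x) by 140 mm (case y) apart on a 150 x 200 mm steel case, lid top 62 mm high, fixed, turned up to 35 degrees. The black knob mid-lid, 34 mm across, top 76 mm high, is a fixed vent cap, no fastener.
Not all that is in view belongs to the job. Of the things that look like the part that bears head_1, the larger one is meant.

How it is judged:
On the way, in this order (a step that is already met when the one before it is completed fails the run):
1. one diagonal pair is pressed about half way in (heads 84.5 to 97.5 mm above the worktop) while the other pair is still up (above 98.5 mm) (((height (world z) of head_1 between 0.0845 and 0.0975 m and height (world z) of head_3 between 0.0845 and 0.0975 m and height (world z) of each of head_2, head_4 above 0.0985 m) or (height (world z) of head_2 between 0.0845 and 0.0975 m and height (world z) of head_4 between 0.0845 and 0.0975 m and height (world z) of each of head_1, head_3 above 0.0985 m))), for 0.2 s.
2. all four are pressed about half way in (heads 84.5 to 97.5 mm above the worktop) (height (world z) of head_1 between 0.0845 and 0.0975 m and height (world z) of head_2 between 0.0845 and 0.0975 m and height (world z) of head_3 between 0.0845 and 0.0975 m and height (world z) of head_4 between 0.0845 and 0.0975 m), for 0.2 s.
3. one diagonal pair is fully home (heads below 82.8 mm) while the other pair is still part way (above 84.5 mm) (((height (world z) of each of head_1, head_3 below 0.0828 m and height (world z) of each of head_2, head_4 above 0.0845 m) or (height (world z) of each of head_2, head_4 below 0.0828 m and height (world z) of each of head_1, head_3 above 0.0845 m))), for 0.2 s.
At the end, for the whole second after the job is handed in: All four fasteners are fully home: the top of every head is less than 82.8 mm above the worktop (fully home is 80 mm) (height (world z) of each of head_1, head_2, head_3, head_4 below 0.0828 m); the robot touches nothing.
It fails at once if a fastener is pressed nearly home (head below 84.5 mm) while another has not yet been pressed half way (above 97.5 mm) (height (world z) of any of head_1, head_2, head_3, head_4 below 0.0845 m and height (world z) of any of head_1, head_2, head_3, head_4 above 0.0975 m).
It also fails if it takes over 66 s, if anything falls off the work surface, if the arm or the gripper's body presses on something with over 40 N, if the wrist force passes 120 N, or if a joint passes its speed limit or range.

### The arm

A 6-joint arm with a two-finger parallel gripper is mounted at the origin on a cart in front of the work surface, level with it; the furniture and walls round the work are solid. World frame = base frame: x ahead of the robot, y to its left, z up, the work surface at z = 0. Lengths are in m, angles in rad, forces in N, time in s.
With the tool pointing down it reaches from about 0.225 to 0.875 m from the base axis. Payload 3.4 kg.
Tool frame: the origin (TCP) lies on the centre line of the jaws, within the pads' length; the fingertips stand 17 mm ahead of it and the grasp point (between the pads) lies 2 mm behind it (nose_length is the distance from the TCP to the fingertips, in m); z points along the fingers, y is the line along which they close (so a half turn about z gives the same grasp; the last joint's range is limited). The gripper opens to 85 mm and grips with 20 to 120 N. Pads are 22 mm wide; open, the fingers measure 114 mm over their backs; the gripper's body (76 mm by 85 mm) begins 54 mm behind the grasp point. The pads swing forward as they close: fully open they stand 13 mm farther back than shut.
Start: joints at [1, 0.276, 1.505, -0, 1.361, -0.121], TCP at [0.25, 0.518, 0.248] pointing down, gripper open.
Joint ranges: [-2.89, 2.89], [-0.75, 2.08], [0.22, 2.7], [-1.18, 4.32], [0.11, 2.71], [-2.7, 2.7]. Speed limits (rad/s): [2.57, 2.57, 3.14, 3.14, 3.14, 3.14].

### API

Orientations are given as a unit quaternion [w, x, y, z].
In Python, from rig import get_state, get_image, sign_off, find_in, place_of, nose_length gives the robot as it stands.
- The arm moves only by the tool apply_moves, never from a script. Its argument "deltas" is one flat list of numbers, 5 for each row, row after row: the finger opening in mm, from 0 to 85.4, then the shift along the tool's x, y, z in mm, then the turn about the tool's z in degrees. A call has 1 to 12 rows; each row is the pose to reach, as a shift and turn from the pose commanded when the call began, along the tool's axes at that moment; what a row does not reach only later rows make up. A row lasts 1/12 s, in which the tool goes at most 41.7 mm and 7.16 degrees, less where a joint would pass 70% of its speed; a pose out of reach is approached as far as the arm can. A call with a gripper value outside its range is refused whole. The fingers move at their own pace and stop on an object; "squeeze" is the grip in N (left out, the last holds). Time passes only in rows, so rows that repeat a pose let the fingers close. It gives the time, the measured TCP pose, the force, the opening and the grip force at its end, in the units of the state.
- get_state(): the state, without advancing time (a new reading comes with each control period).
- get_image(name): name is "scene" or "top" or "wrist"; returns a dict with "frame" (480x640x3 uint8, red, green, blue), "K" (3x3 intrinsics, pixels), "position" and "orientation" of the camera in the world. Camera axes: x right, y down, z forward; pixel columns grow to the right and rows downward; lengths in m; the calibration is good to about 2 mm. A picture is of the moment at which its call begins. There is no depth.
- sign_off(): hands the job in; it is judged then, once.
Trained networks look in a picture, given as the dict that the camera call returned (one of the last four; its "shot" number tells which), for a name from the list of things; names that differ only in an ending like _2 or _b are one class to them, and where a whole thing is asked for, a point or a joint stands for the part that bears it (a point fixed in the world has none). Each returns a list of dicts, best first, with "score" (0 to 1); they miss things now and then, are a little off and sometimes report something else, mostly with a low value. They report only what shows in the picture. A call takes as long as a camera call. They do not tell look-alikes from the thing itself.
- find_in(query, picture): "point" ([column, row] in pixels, amid what is visible of it).
- place_of(query, picture): "point" ([column, row] in pixels: a listed point, or the origin of a listed thing).
The state is a dict: "clock": time; "qpos": joint angles; "qd": joint speeds; "effort": joint torques, N m; "position": TCP position; "ee_rot": TCP orientation; "contact_force": force on the tool from outside, world axes, zero at the start; "moment": the same for the moment, N m; "width": finger opening in m; "gripper_force": force on a finger pad.
Only numpy, scipy, OpenCV 4.12 (cv2) and the standard library are available. Lean on these libraries where they do the work, as an engineer would, in place of code of your own. Each camera call takes 0.05 s, during which the arm holds its last target. There are 200 camera calls.

## Working session

There is one attempt and no reset: what is moved stays moved. The work goes in short steps, Python scripts to look and compute and a tool call to move; the robot and the scene stay as the last step left them, time stands still between calls to the robot, and variables do not carry over. Pictures are saved under pics/ and viewed, at most 10 in all, crops included, and the job is handed in when it is done.

Besides the shell and the picture viewer there is one more tool, called after ">>>" as a command line: name --argument value ..., lists and objects as JSON in quotes. apply_moves: Moves the arm, as the interface text tells. Its arguments: {"type":"object","properties":{"deltas":{"type":"array"},"squeeze":{"type":"number"}},"required":["deltas"]}

```bash
mkdir -p pics
cat > h.py <<'E'
import numpy as np, cv2
from scipy.spatial.transform import Rotation as R
from rig import *
def rot(q): return R.from_quat([q[1],q[2],q[3],q[0]]).as_matrix()
def ray(p,px):
    d=np.linalg.inv(p["K"])@np.array([px[0],px[1],1.]); return rot(p["orientation"])@d
def atz(p,px,z):
    d=ray(p,px); c=np.array(p["position"]); return c+d*(z-c[2])/d[2]
def proj(p,X):
    v=rot(p["orientation"]).T@(np.array(X)-p["position"]); u=p["K"]@v; return u[:2]/u[2]
E
python3 - <<'E'
from h import *
s=get_state(); print(s["clock"],s["position"],s["ee_rot"],s["width"],nose_length if not callable(nose_length) else nose_length())
for n in ("top","scene"):
    p=get_image(n); cv2.imwrite(f"pics/{n}1.png",p["frame"][:,:,::-1])
    print(n,p["position"])
    for r in place_of("head_1",p): print(r["score"],np.round(r["point"],1),np.round(atz(p,r["point"],.1025),4))
E
```

```text
0.0 [0.24974049 0.51738213 0.24744258] [-3.08346570e-04  2.23020983e-01  9.74813216e-01 -8.59767784e-04] 0.08574889774665605 0.017
top [0.43211994 0.02296276 0.95695313]
0.66 [382.2 358.9] [ 0.3003 -0.0621  0.1025]
0.64 [388.6 164.4] [ 0.6584 -0.0842  0.1025]
0.64 [451.6 200.9] [ 0.5865 -0.1986  0.1025]
0.61 [390.1 318.1] [ 0.373  -0.0785  0.1025]
0.52 [426.5 250.8] [ 0.4945 -0.1489  0.1025]
0.49 [356.4 212.4] [ 0.5685 -0.0218  0.1025]
0.47 [340.3 308.1] [0.3923 0.0117 0.1025]
0.43 [332.3 341.6] [0.3321 0.0274 0.1025]
scene [ 0.22250095 -0.43694947  0.76681952]
0.85 [457.9 314.3] [ 0.5904 -0.2006  0.1025]
0.67 [291.1 328.6] [ 0.3594 -0.0941  0.1025]
0.62 [283.3 281.5] [ 0.388  -0.0127  0.1025]
0.6 [444.1 243.7] [ 0.6587 -0.0813  0.1025]
0.57 [387.4 244.7] [ 0.5744 -0.0347  0.1025]
0.53 [237.6 293. ] [0.3161 0.0041 0.1025]
0.51 [250.8 339.4] [ 0.3    -0.08    0.1025]
```

View pics/top1.png

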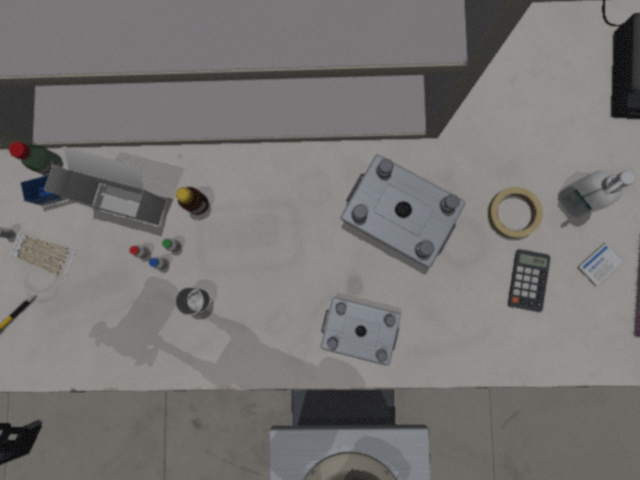

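View pics/scene1.png

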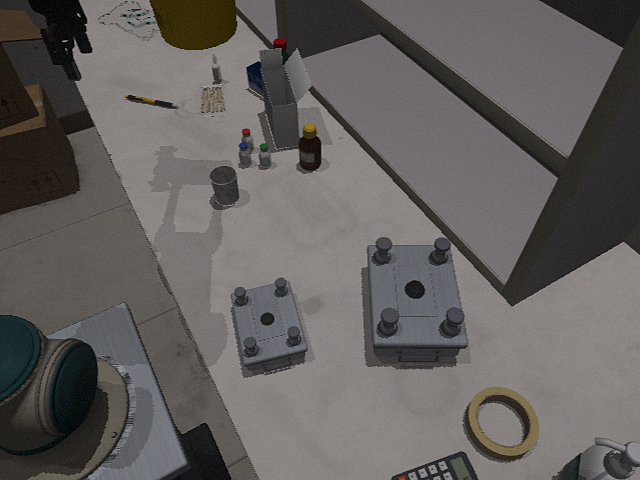

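Top view: two look-alike cases. The small one is at about (360,330) and the larger at about (403,210). The larger is meant, with heads at (356,212), (388,168), (451,201) and (424,249). The scene view shows the same larger case at (415,300), and a shelf unit behind it whose clearance I have to check.

```bash
cat > m.py <<'E'
from h import *
from scipy.optimize import least_squares
obs=[]
g=np.array([[.5685,-.0218],[.6584,-.0842],[.5865,-.1986],[.4945,-.1489]])
P={}
for n in ("top","scene"):
    for k in range(2):
        p=get_image(n); P[n]=p
        for r in place_of("head_1",p):
            X=atz(p,r["point"],.1025)[:2]; d=np.linalg.norm(g-X,axis=1); i=d.argmin()
            if d[i]<.025: obs.append((p,i,r["point"],n))
L=np.array([[-.05,.07],[.05,.07],[.05,-.07],[-.05,-.07]])
def pts(v):
    c,s=np.cos(v[2]),np.sin(v[2]); return np.c_[L@np.array([[c,s],[-s,c]])+v[:2],np.full(4,v[3])]
f=lambda v:np.concatenate([proj(p,pts(v)[i])-q for p,i,q,n in obs])
s=least_squares(f,[.577,-.113,-.5,.1025],loss="soft_l1")
print(len(obs),s.x,np.degrees(s.x[2])); print(pts(s.x).round(4))
for o,e in zip(obs,f(s.x).reshape(-1,2)): print(o[3],o[1]+1,e.round(1))
C=P["top"]["frame"][140:285,325:485]; S=P["scene"]["frame"][225:375,350:485]
A=cv2.resize(C,(400,362),interpolation=2);B=cv2.resize(S,(400,444),interpolation=2)
for p,img,o,k in((P["top"],A,(325,140),2.5),(P["scene"],B,(350,225),400/135)):
    for i,X in enumerate(pts(s.x)):
        u=(proj(p,X)-o)*k; cv2.drawMarker(img,tuple(int(t) for t in u),(255,0,0),0,10,1); cv2.putText(img,str(i+1),tuple(int(t)+8 for t in u),0,.6,(255,0,0))
W=np.zeros((444,800,3),np.uint8);W[:362,:400]=A;W[:,400:]=B
cv2.imwrite("pics/crop1.png",W[:,:,::-1])
for px in((465,65),(250,78),(430,137),(250,140)):
    print(px,[(z,atz(P["top"],px,z)[:2].round(3),proj(P["scene"],atz(P["top"],px,z)).round(0)) for z in(0,.05,.1,.2,.3,.4,.5)])
E
python3 m.py
```

```text
15 [ 0.57849548 -0.11453065 -0.52906556  0.10721633] -30.31322372934141
[[ 0.5707 -0.0289  0.1072]
 [ 0.657  -0.0793  0.1072]
 [ 0.5863 -0.2002  0.1072]
 [ 0.5    -0.1497  0.1072]]
top 1 [ 0.9 -0.7]
top 4 [ 0.8 -0.9]
top 3 [-1.4  2.4]
top 2 [-0.3  0.7]
top 1 [ 0.1 -3.7]
top 2 [0.  0.4]
top 3 [-1.2  0.6]
top 4 [ 4.9 -1.5]
scene 2 [-3.8  0.1]
scene 4 [-2.1 -0.7]
scene 3 [2.5 1. ]
scene 4 [-0.1 -0. ]
scene 1 [ 0.6 -3.3]
scene 2 [-1.5 -0.1]
scene 3 [0.6 0.8]
(465, 65) [(0, array([ 0.898, -0.266]), array([602., 296.])), (0.05, array([ 0.874, -0.251]), array([598., 280.])), (0.1, array([ 0.849, -0.236]), array([594., 262.])), (0.2, array([ 0.801, -0.205]), array([583., 222.])), (0.3, array([ 0.752, -0.175]), array([570., 172.])), (0.4, array([ 0.703, -0.145]), array([553., 110.])), (0.5, array([ 0.655, -0.115]), array([531.,  29.]))]
(250, 78) [(0, array([0.883, 0.195]), array([437., 151.])), (0.05, array([0.859, 0.186]), array([435., 140.])), (0.1, array([0.836, 0.177]), array([433., 127.])), (0.2, array([0.789, 0.159]), array([428.,  98.])), (0.3, array([0.742, 0.141]), array([421.,  61.
[... 154 characters left out ...]
[507., 300.])), (0.05, array([ 0.726, -0.175]), array([504., 284.])), (0.1, array([ 0.71 , -0.164]), array([500., 266.])), (0.2, array([ 0.678, -0.142]), array([492., 226.])), (0.3, array([ 0.645, -0.12 ]), array([481., 176.])), (0.4, array([ 0.613, -0.098]), array([468., 113.])), (0.5, array([ 0.58 , -0.077]), array([451.,  31.]))]
(250, 140) [(0, array([0.745, 0.196]), array([388., 172.])), (0.05, array([0.729, 0.187]), array([386., 160.])), (0.1, array([0.713, 0.178]), array([384., 147.])), (0.2, array([0.68, 0.16]), array([380., 116.])), (0.3, array([0.647, 0.142]), array([374.,  78.])), (0.4, array([0.615, 0.123]), array([367.,  29.])), (0.5, array([0.582, 0.105]), array([358., -36.]))]
```

View pics/crop1.png

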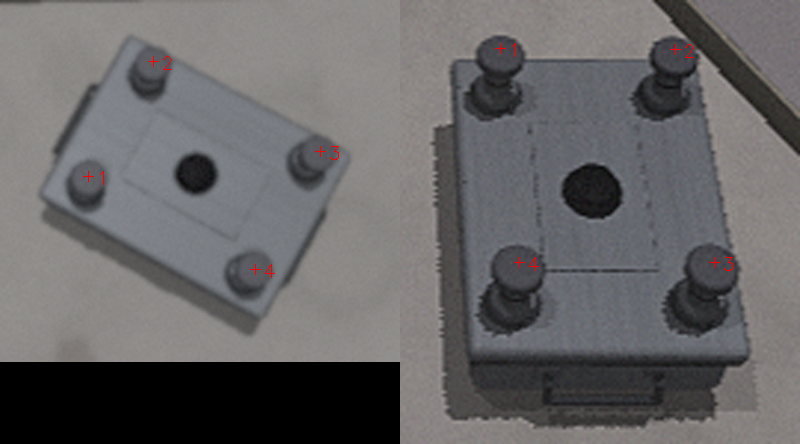

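The larger case is confirmed: markers 1 to 4 sit on all four heads, pairs are 1/3 and 2/4, and the fit matches the 100 x 140 mm spacing. The shelf front is at x≈0.745 and 0.3 m high, which clears head 2.

```bash
cat >> h.py <<'E'
H=np.array([[.5707,-.0289],[.657,-.0793],[.5863,-.2002],[.5,-.1497]])
def delta(X):
    s=get_state(); return (1000*rot(s["ee_rot"]).T@(np.array(X)-s["position"])).round(1)
E
python3 - <<'E'
from h import *
s=get_state();p=get_image("wrist");print((rot(s["ee_rot"]).T@(p["position"]-s["position"])).round(3))
for h in H: print(delta([*h,.16]))
print(rot(s["ee_rot"]).round(3))
E
```

```text
[ 0.069 -0.    -0.124]
[-526.5 -352.9   88.3]
[-626.1 -360.8   88.3]
[-615.  -500.4   88.3]
[-515.4 -492.4   88.3]
[[-0.901  0.435  0.   ]
 [ 0.435  0.901  0.   ]
 [ 0.     0.    -1.   ]]
```

>>> apply_moves --deltas '[0,-400,-270,0,0,0,-400,-270,0,0,0,-400,-270,0,0,0,-400,-270,0,0,0,-400,-270,0,0,0,-400,-270,0,0,0,-400,-270,0,0,0,-400,-270,0,0,0,-400,-270,0,0,0,-400,-270,0,0,0,-400,-270,0,0,0,-400,-270,0,0]' --squeeze 30

```text
clock: 1.65
position: [0.4949, 0.0971, 0.2486]
ee_rot: [0.001, 0.224, 0.975, -0.001]
contact_force: [0.2, 1.2, 1.0]
width: -0.0
gripper_force: 0.0
```

>>> apply_moves --deltas '[0,-126,-83,88,0,0,-126,-83,88,0,0,-126,-83,88,0,0,-126,-83,88,0,0,-126,-83,88,0,0,-126,-83,88,0,0,-126,-83,88,0,0,-126,-83,88,0]'

```text
clock: 2.32
position: [0.5699, -0.0277, 0.1611]
ee_rot: [0.0, 0.223, 0.975, 0.0]
contact_force: [0.4, 0.7, -0.6]
width: 0.0001
gripper_force: 0.0
```

Run:
```python
from h import *
s=get_state();print(s["clock"],s["position"],s["width"],s["contact_force"])
p=get_image("wrist");f=p["frame"].copy()
for r in place_of("head_1",p): print(r["score"],np.round(r["point"]),atz(p,r["point"],.1025).round(4))
for h in H:
    u=proj(p,[*h,.1025]); cv2.drawMarker(f,tuple(int(t) for t in u),(255,0,0),0,14,1)
cv2.imwrite("pics/w1.png",f[:,:,::-1]); print(delta([*H[0],.16]))
```

```text
2.3167 [ 0.56994622 -0.02765601  0.16114932] 9.014837426518505e-05 [ 0.42440483  0.68631023 -0.62541508]
0.83 [ 76. 249.] [ 0.5003 -0.146   0.1025]
0.78 [ 91. 399.] [ 0.5867 -0.1989  0.1025]
0.66 [319. 267.] [ 0.5694 -0.0279  0.1025]
[-1.2 -1.1  1.6]
```

View pics/w1.png

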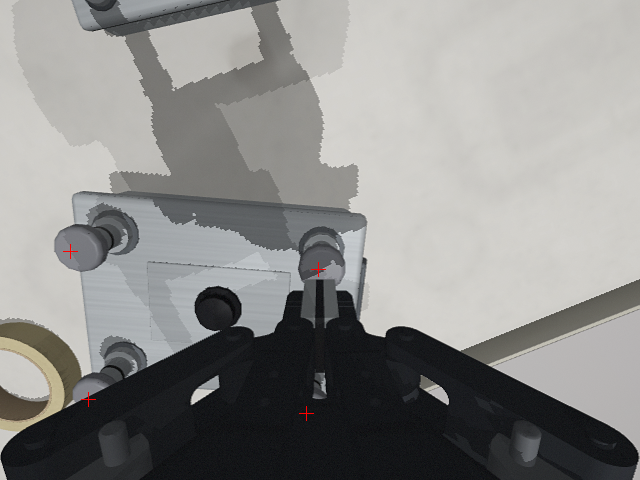

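Wrist view: the closed fingertips at about (320,285) stand over head 1 at (320,265). Head 4 is at (80,247), a few mm from its marker, so I'm averaging the two. I'll press head 1 in two stages and check contact by force.

>>> apply_moves --deltas '[0,0,0,30,0,0,0,0,38,0,0,0,0,42,0,0,0,0,44,0,0,0,0,46,0,0,0,0,47,0]'

```text
clock: 2.92
position: [0.569, -0.0276, 0.1145]
ee_rot: [-0.001, 0.223, 0.975, 0.0]
contact_force: [-3.9, 1.1, 6.6]
width: -0.0001
gripper_force: 2.9
```

>>> apply_moves --deltas '[0,0,0,2,0,0,0,0,4,0,0,0,0,5,0,0,0,0,5,0]'

```text
clock: 3.25
position: [0.5695, -0.0278, 0.1095]
ee_rot: [-0.0, 0.223, 0.975, 0.0]
contact_force: [-1.0, 1.5, 2.8]
width: -0.0003
gripper_force: 1.4
```

```bash
sed -i 's/^H=.*/H=np.array([[.570,-.028],[.657,-.078],[.5865,-.199],[.500,-.147]])/' h.py
python3 - <<'E'
from h import *
p=get_image("scene");cv2.imwrite("pics/s2.png",cv2.resize(p["frame"][215:365,340:500],(640,600),interpolation=2)[:,:,::-1])
x=get_state()["position"]
for a,b in((0,2),(2,1),(1,3)): print(a+1,b+1,delta([*H[b],x[2]]),delta([*H[b],x[2]])-delta([*H[a],x[2]]))
print(delta([*H[0],.109]))
E
```

```text
1 3 [-8.930e+01 -1.468e+02 -1.000e-01] [-8.910e+01 -1.469e+02 -1.000e-01]
3 2 [-100.2   -7.2   -0. ] [-1.090e+01  1.396e+02  1.000e-01]
2 4 [ 1.120e+01 -1.375e+02 -1.000e-01] [ 1.114e+02 -1.303e+02 -1.000e-01]
[-0.2  0.1  0.5]
```

View pics/s2.png

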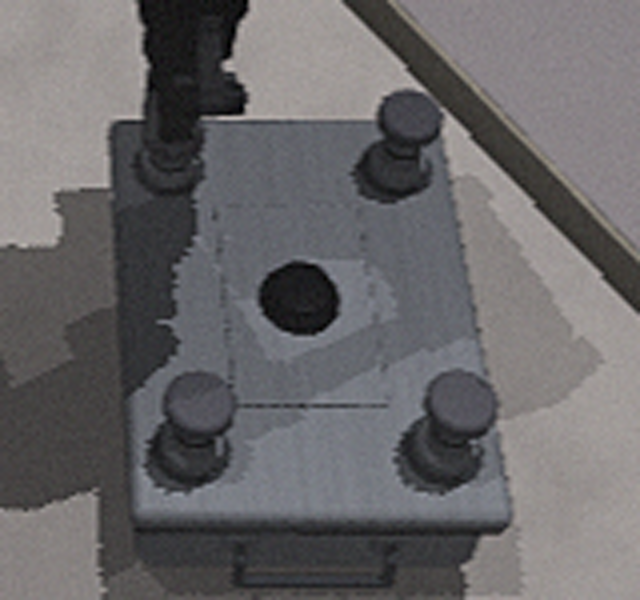

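The scene crop shows the tip on head 1, at about (170,140), with that head lower than the other three. The force agrees. Next is head 3.

>>> apply_moves --deltas '[0,0,0,-35,0,0,-22,-36,-35,0,0,-44,-72,-35,0,0,-66,-108,-35,0,0,-89,-147,-35,0,0,-89,-147,-35,0,0,-89,-147,-20,0,0,-89,-147,-11,0,0,-89,-147,-7,0,0,-89,-147,-4,0,0,-89,-147,-1,0,0,-89,-147,0,0]'

```text
clock: 4.3
position: [0.5869, -0.2005, 0.1094]
ee_rot: [0.001, 0.222, 0.975, -0.001]
contact_force: [-1.0, -4.3, 6.6]
width: 0.0002
gripper_force: 2.9
```

>>> apply_moves --deltas '[0,0,0,0,0,0,0,0,0,0]'

```text
clock: 4.47
position: [0.587, -0.1998, 0.1093]
ee_rot: [0.001, 0.222, 0.975, -0.001]
contact_force: [-1.1, -2.7, 5.7]
width: -0.0003
gripper_force: 2.5
```

Lift and look to verify heads 1 and 3 are half in before pressing the other pair.

>>> apply_moves --deltas '[0,0,0,-35,0,0,0,0,-60,0,0,60,90,-60,0,0,60,90,-60,0,0,60,90,-60,0,0,60,90,-60,0]'

```text
clock: 4.97
position: [0.5693, -0.0864, 0.168]
ee_rot: [-0.002, 0.221, 0.975, 0.002]
contact_force: [-1.1, 0.2, -0.3]
width: -0.0001
gripper_force: 0.0
```

Run:
```python
from h import *
p=get_image("scene");cv2.imwrite("pics/s3.png",cv2.resize(p["frame"][215:365,340:500],(640,600),interpolation=2)[:,:,::-1])
x=get_state();print(x["position"],delta([*H[1],.1445]))
```

```text
[ 0.57034164 -0.08899885  0.16809598] [-73.5  47.2  23.5]
```

View pics/s3.png

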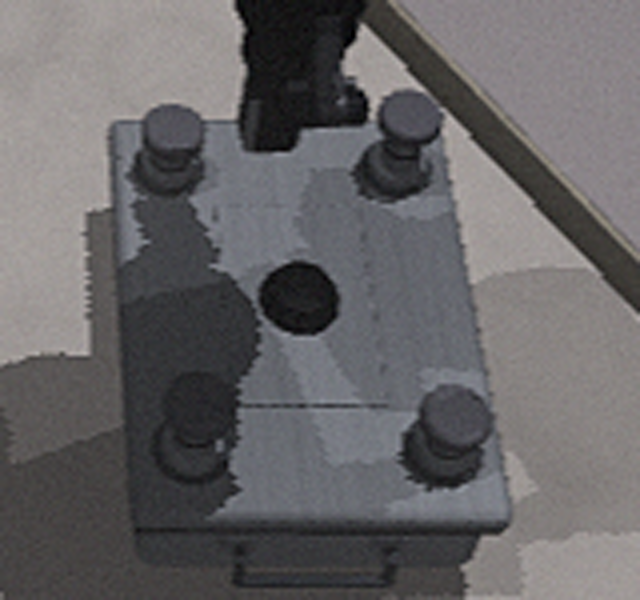

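Heads 1 (170,128) and 3 (455,415) are visibly half in, while 2 and 4 are still up. Head 2 next.

>>> apply_moves --deltas '[0,-36,24,20,0,0,-73,47,23,0,0,-73,47,23,0,0,-73,47,23,0,0,-73,47,38,0,0,-73,47,47,0,0,-73,47,51,0,0,-73,47,54,0,0,-73,47,57,0,0,-73,47,58,0,0,-73,47,58,0,0,-73,47,58,0]'

```text
clock: 6.02
position: [0.6564, -0.0824, 0.1112]
ee_rot: [-0.001, 0.223, 0.975, -0.0]
contact_force: [-4.0, 0.1, 6.1]
width: -0.0
gripper_force: 2.8
```

Run:
```python
from h import *
print(delta([*H[3],.1095]),delta([*H[1],.1095]))
```

```text
[ 112.7 -126.2    1.9] [1.3 4.2 1.7]
```

>>> apply_moves --deltas '[0,0,0,2,0,0,0,0,2,0,0,0,0,-35,0,0,28,-32,-35,0,0,56,-63,-35,0,0,84,-95,-35,0,0,113,-126,-35,0,0,113,-126,-35,0,0,113,-126,-35,0,0,113,-126,-20,0,0,113,-126,-10,0,0,113,-126,-6,0]'

```text
clock: 7.02
position: [0.5023, -0.1465, 0.1155]
ee_rot: [0.0, 0.223, 0.975, -0.0]
contact_force: [0.5, -0.9, 5.9]
width: -0.0
gripper_force: 3.1
```

Run:
```python
from h import *
print(get_state()["position"],delta([*H[3],.1095]))
```

```text
[ 0.502302  -0.1465144  0.1155408] [ 1.9 -1.4  6. ]
```

Finish head 4, then lift clear and look before the second round.

>>> apply_moves --deltas '[0,0,0,3,0,0,0,0,5,0,0,0,0,6,0,0,0,0,6,0]'

```text
clock: 7.35
position: [0.5023, -0.1465, 0.1104]
ee_rot: [0.0, 0.223, 0.975, -0.0]
contact_force: [-0.1, -1.0, 2.8]
width: 0.0001
gripper_force: 1.5
```

>>> apply_moves --deltas '[0,0,0,-35,0,0,-50,50,-60,0,0,-80,45,-60,0,0,-80,45,-60,0,0,-80,45,-60,0,0,-80,45,-60,0]'

```text
clock: 7.85
position: [0.5932, -0.1401, 0.1694]
ee_rot: [-0.001, 0.222, 0.975, 0.0]
contact_force: [-0.8, 0.0, -0.5]
width: -0.0002
gripper_force: 0.0
```

Run:
```python
from h import *
p=get_image("scene");cv2.imwrite("pics/s4.png",cv2.resize(p["frame"][215:365,340:500],(640,600),interpolation=2)[:,:,::-1])
x=get_state();print(x["position"],delta([*H[0],.1295]))
```

```text
[ 0.59192804 -0.13993586  0.16907519] [68.2 91.3 39.8]
```

View pics/s4.png

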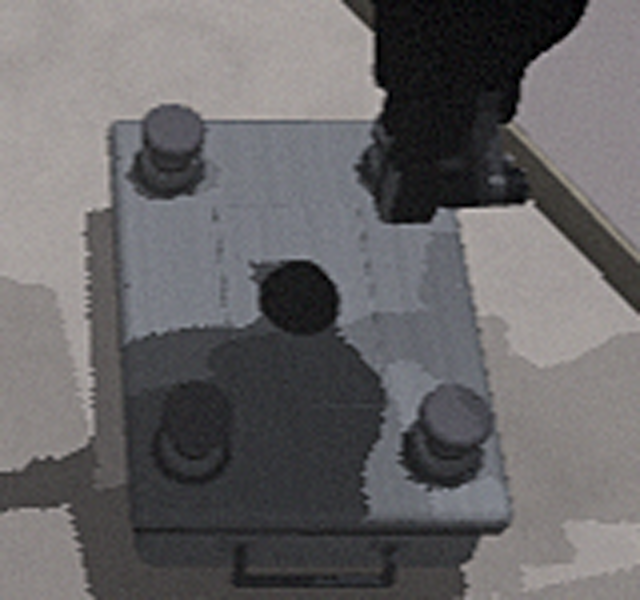

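Head 4 (197,415) has dropped like heads 1 and 3. Head 2 is hidden by the gripper, so I'll hover over head 1 and check it from there.

>>> apply_moves --deltas '[0,34,46,0,0,0,68,91,10,0,0,68,91,35,0,0,68,91,40,0,0,68,91,40,0,0,68,91,40,0]'

```text
clock: 8.4
position: [0.57, -0.0293, 0.1298]
ee_rot: [-0.001, 0.223, 0.975, -0.0]
contact_force: [0.4, 0.6, -0.0]
width: 0.0
gripper_force: 0.0
```

Run:
```python
from h import *
p=get_image("scene");cv2.imwrite("pics/s5.png",cv2.resize(p["frame"][215:365,340:500],(640,600),interpolation=2)[:,:,::-1])
x=get_state();print(x["position"],delta([*H[0],.0965]))
```

```text
[ 0.57106492 -0.0299348   0.1305793 ] [ 1.8  1.3 34.1]
```

View pics/s5.png

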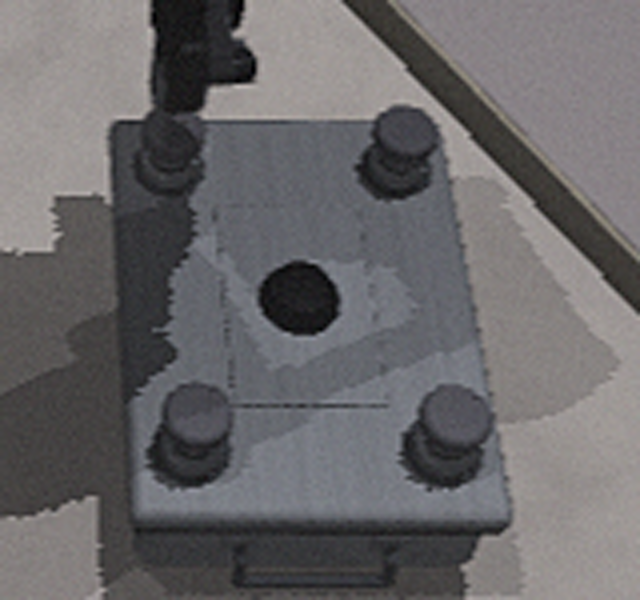

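All four heads now sit at the same half-way height; head 2 moved from (410,117) to (403,130). Now pressing head 1 home.

>>> apply_moves --deltas '[0,1,1,15,0,0,1,1,20,0,0,1,1,24,0,0,1,1,28,0,0,1,1,31,0,0,1,1,33,0,0,1,1,34,0,0,1,1,34,0,0,1,1,34,0]'

```text
clock: 9.2
position: [0.5707, -0.029, 0.0972]
ee_rot: [0.0, 0.223, 0.975, -0.0]
contact_force: [-2.0, -1.2, 6.4]
width: -0.0002
gripper_force: 2.9
```

Run:
```python
from h import *
print(get_state()["position"],get_state()["contact_force"],delta([*H[2],.0965]))
```

```text
[ 0.57073305 -0.02895902  0.09724165] [-2.02063808 -1.18645097  6.39848893] [ -88.2 -146.2    0.9]
```

>>> apply_moves --deltas '[0,0,0,2,0,0,0,0,2,0,0,0,0,2,0]'

```text
clock: 9.45
position: [0.5708, -0.029, 0.0969]
ee_rot: [0.001, 0.223, 0.975, -0.001]
contact_force: [-4.9, -2.4, 15.9]
width: 0.0002
gripper_force: 7.7
```

>>> apply_moves --deltas '[0,0,0,-35,0,0,-22,-36,-38,0,0,-44,-72,-38,0,0,-66,-108,-38,0,0,-88,-146,-38,0,0,-88,-146,-38,0,0,-88,-146,-30,0,0,-88,-146,-18,0,0,-88,-146,-13,0,0,-88,-146,-9,0,0,-88,-146,-6,0,0,-88,-146,-3,0]'

```text
clock: 10.45
position: [0.5861, -0.1972, 0.0979]
ee_rot: [-0.0, 0.222, 0.975, -0.001]
contact_force: [-2.4, -2.8, 6.9]
width: -0.0
gripper_force: 3.1
```

Run:
```python
from h import *
print(get_state()["position"],get_state()["contact_force"],delta([*H[2],.096]))
```

```text
[ 0.58613216 -0.19724989  0.09790042] [-2.39493682 -2.79477743  6.93388061] [-1.1 -1.4  1.9]
```

The force rise confirmed the stop on head 1. Now finish head 3.

>>> apply_moves --deltas '[0,0,0,1,0,0,0,0,2,0,0,0,0,3,0,0,0,0,3,0]'

```text
clock: 10.78
position: [0.5862, -0.1973, 0.097]
ee_rot: [0.0, 0.222, 0.975, -0.001]
contact_force: [-4.6, -1.4, 14.5]
width: 0.0001
gripper_force: 7.3
```

>>> apply_moves --deltas '[0,0,0,-30,0,0,0,0,-45,0,0,0,0,-45,0]'

```text
clock: 11.03
position: [0.5885, -0.1969, 0.1428]
ee_rot: [0.003, 0.222, 0.975, -0.0]
contact_force: [0.3, 0.1, 0.2]
width: 0.0
gripper_force: 0.0
```

Run:
```python
from h import *
print(get_state()["position"],delta([*H[1],.1295]))
```

```text
[ 0.58846647 -0.19693424  0.14277871] [-10.1 136.9  13.5]
```

>>> apply_moves --deltas '[0,-3,35,0,0,0,-6,70,0,0,0,-9,105,0,0,0,-12,138,0,0,0,-12,138,5,0,0,-12,138,12,0,0,-12,138,25,0,0,-12,138,32,0,0,-12,138,36,0,0,-12,138,40,0,0,-12,138,43,0,0,-12,138,45,0]'

```text
clock: 12.03
position: [0.656, -0.0781, 0.0968]
ee_rot: [-0.001, 0.224, 0.975, 0.001]
contact_force: [-7.4, 4.4, 27.0]
width: 0.0002
gripper_force: 13.4
```

Run:
```python
from h import *
print(get_state()["position"],get_state()["contact_force"],delta([*H[1],.096]))
```

```text
[ 0.65602887 -0.0780588   0.09683095] [-7.4335701   4.43946741 27.01434932] [-0.8  0.5  0.8]
```

Head 2 is home. Lift and go to head 4.

>>> apply_moves --deltas '[0,0,0,-30,0,0,0,0,-45,0,0,28,-32,-45,0,0,56,-65,-45,0,0,84,-97,-45,0,0,111,-130,-45,0,0,111,-130,-45,0,0,111,-130,-45,0]'

```text
clock: 12.7
position: [0.4975, -0.1483, 0.139]
ee_rot: [-0.001, 0.225, 0.974, 0.0]
contact_force: [1.1, 0.4, 0.9]
width: -0.0002
gripper_force: 0.0
```

Run:
```python
from h import *
print(get_state()["position"],get_state()["contact_force"],delta([*H[3],.096]))
```

```text
[ 0.49748414 -0.14827328  0.13901297] [1.09446751 0.36012656 0.90733992] [-1.8  2.3 43. ]
```

>>> apply_moves --deltas '[0,-1,1,20,0,0,-1,1,28,0,0,-1,1,32,0,0,-1,1,36,0,0,-1,1,39,0,0,-1,1,41,0,0,-1,1,43,0,0,-1,1,44,0,0,-1,1,44,0]'

```text
clock: 13.45
position: [0.5028, -0.147, 0.0969]
ee_rot: [0.0, 0.222, 0.975, -0.0]
contact_force: [-3.8, -0.3, 13.1]
width: -0.0002
gripper_force: 6.6
```

>>> apply_moves --deltas '[0,0,0,-30,0,0,0,0,-60,0,0,60,0,-90,0,0,100,0,-90,0,0,140,0,-90,0,0,140,0,-90,0,0,140,0,-90,0,0,140,0,-90,0]'

```text
clock: 14.12
position: [0.3762, -0.0855, 0.1857]
ee_rot: [0.001, 0.222, 0.975, -0.0]
contact_force: [0.8, -0.6, 0.4]
width: 0.0001
gripper_force: 0.0
```

Run:
```python
from h import *
p=get_image("scene");cv2.imwrite("pics/s6.png",cv2.resize(p["frame"][215:365,340:500],(640,600),interpolation=2)[:,:,::-1])
```

```text
(no output)
```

View pics/s6.png

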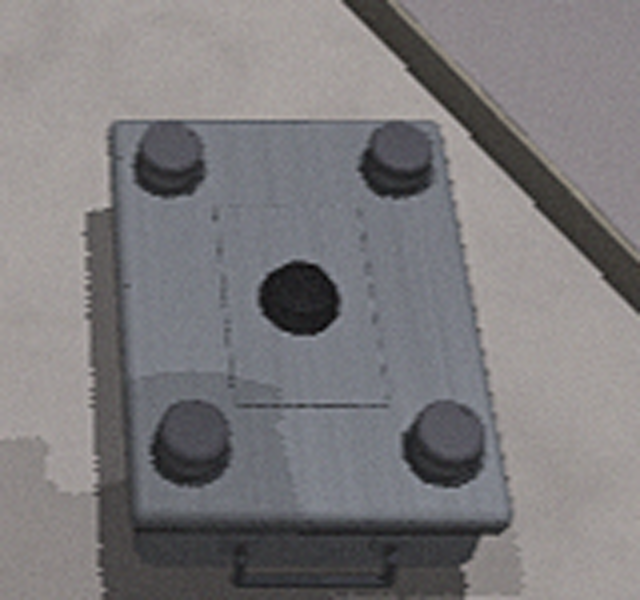

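All four heads rest on their sleeves, and the arm is clear at z≈0.186.

```bash
python3 -c "from rig import *; print(sign_off())"
```

```text
the job is handed in; nothing more can be done
None
```

I pressed all four fasteners half way in and then fully home in crisscross order (1, 3, then 2, 4, both rounds), and handed the job in with the arm clear at about 14 s; no verdict was returned.

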